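Feel out the hidden release notch on a polishing tumbler and press it

TASK

The lid of the jeweller's polishing tumbler is locked by a release key hidden in a notch somewhere in its round aluminium collar. With the fingers shut, set a fingertip on the collar's rim above the middle of the control panel and run it anticlockwise (seen from above) round the rim until you feel the notch, then press the key inside it fully down so that the lid pops up, and move away. Do not touch the lid or pull at its knob, and leave the bowl, the jar and the screwdriver where they are.

Things in the scene. Friction and masses are not known exactly. Their poses are not given: they have to be found in the camera images.
- machine: Polishing tumbler, fixed to the bench: a grey box 220 x 220 mm, 70 mm high, with a control panel (150 mm wide, dial and switch) on its -x face. Origin: centre of the underside, z up. A round aluminium collar stands on it, concentric: outer radius 100 mm, inner radius 78 mm, flat level rim top 110 mm above the bench, cut by one notch.
- rim_centre (a point): Centre of the collar, level with the rim top. The notch cuts right through the collar from inside to outside between upright radial walls: 36 degrees of arc, i.e. 48 mm wide at the inner edge, 55 mm at mid-width, 62 mm at the outer edge. The rest of the rim is plain. Between collar and lid is an empty gap 16 mm wide, 40 mm deep.
- start (a point): Start point of the sweep: on the rim top at mid-width (89 mm from the rim centre), directly above the middle of the control panel. The notch's centre lies anywhere from 45 to 180 degrees anticlockwise (seen from above) of this point.
- key (a joint): Release key's travel, m: 0 locked, 0.007 fully down. Aluminium block filling the notch's bottom (44 mm along the rim, 20 mm wide, centred at 89 mm radius); its top is 9 mm below the rim when locked, 16 mm when fully down. Pressed straight down it takes 4 to 8 N, stays where it is left, and raises the lid 12 mm over its 7 mm.
- lid: Round white lid inside the collar, radius 62 mm, with a black knob 28 mm wide, 20 mm high at its centre. Plate top 20 mm below the rim when locked, 8 mm when popped up; knob top level with the rim when locked, 12 mm above it when popped up. Origin: on the collar's axis, at bench height when locked, 12 mm above when popped up.
- bowl: Bystander: loose blue plastic bowl, 110 mm across, 45 mm high. Origin: centre of its underside.
- jar: Bystander: loose amber jar, 56 mm across, 75 mm high. Origin: centre of its underside.
- screwdriver: Bystander: loose screwdriver lying on the bench. Origin: underside, between handle and blade; x runs from the handle to the tip.

How it is judged:
On the way, in this order (a step that is already met when the one before it is completed fails the run):
1. a fingertip rests on the rim at the start point, with the key still up (horizontal distance between the grasp point and start below 0.05 m and distance between the grasp point and start below 0.08 m and contact force between the fingers and anything else above 0.3 N and value of joint key below 0.001 m), for 0.05 s.
2. the key is fully down (value of joint key above 0.0058 m), for 0.1 s.
At the end, for the whole second after the job is handed in: The key is down by at least 5.5 of its 7 mm, the lid has popped up by at least 9 mm and is at rest, and the bowl, jar and screwdriver are within 30 mm of where they stood (value of joint key above 0.0055 m and distance of lid from where it was at the start of the episode above 0.009 m and linear speed of lid below 0.01 m/s and distance of each of bowl, jar, screwdriver from where it was at the start of the episode below 0.03 m); the robot touches nothing.
It fails at once if the lid or its knob is touched with more than 2 N (gripped, pulled or pushed) (contact force between any of the fingers, the arm and lid above 2 N).
It fails at once if the bowl is moved by more than 30 mm or lifted (distance of bowl from where it was at the start of the episode above 0.03 m or height (world z) of bowl above 0.015 m).
It fails at once if the jar is moved by more than 30 mm or lifted (distance of jar from where it was at the start of the episode above 0.03 m or height (world z) of jar above 0.015 m).
It fails at once if the screwdriver is moved by more than 30 mm or lifted (distance of screwdriver from where it was at the start of the episode above 0.03 m or height (world z) of screwdriver above 0.015 m).
It also fails if it takes over 72 s, if anything falls off the work surface, if the arm or the gripper's body presses on something with over 40 N, if the wrist force passes 120 N, or if a joint passes its speed limit or range.

ROBOT

A 7-joint arm with a two-finger parallel gripper is mounted at the origin on the work surface. World frame = base frame: x ahead of the robot, y to its left, z up, the work surface at z = 0. Lengths are in m, angles in rad, forces in N, time in s.
With the tool pointing down it reaches from about 0.35 to 0.9 m from the base axis. Payload 8.1 kg.
Tool frame: the origin (TCP) lies on the centre line of the jaws, within the pads' length; the fingertips stand 22 mm ahead of it and the grasp point (between the pads) lies 3 mm ahead of it (r.nose_length is the distance from the TCP to the fingertips, in m); z points along the fingers, y is the direction in which the jaws open and shut (so a half turn about z gives the same grasp; the last joint's range is limited). The gripper opens to 92 mm and grips with 3 to 60 N. Pads are 19 mm wide; open, the fingers measure 130 mm over their backs; the gripper's body (75 mm by 190 mm) begins 47 mm behind the grasp point.
Start: joints at [-1.452, 0.434, 0.025, 1.573, -0.012, 1.134, -0.075], TCP at [0.138, 0.61, 0.222] pointing down, gripper open.
Joint ranges: [-2.62, 2.62], [-0.44, 2.09], [-1.27, 1.32], [0.08, 2.57], [-1.32, 4.46], [0.12, 2], [-2.74, 2.74]. Speed limits (rad/s): [2.22, 2.22, 3.01, 3.01, 3.14, 3.14, 3.14].

INTERFACE

Orientations are given as a 3x3 rotation matrix whose columns are the frame's x, y, z axes.
In Python, from bench import r gives the robot as it stands.
- The arm moves only by the tool servo_tool, never from a script. Its argument "increments" is text: rows parted by semicolons, each of 6 numbers parted by spaces: the shift along the tool's x, y, z in units of 0.12 m (1.0 is 0.12 m), then the turn, a rotation vector about the tool's x, y, z in units of 30 degrees (1.0 is 30 degrees). A call has 1 to 8 rows; each row is the pose to reach, as a shift and turn from the pose measured when the call began, along the tool's axes at that moment; what a row does not reach only later rows make up. A row lasts 1/8 s, in which the tool goes at most 62.5 mm and 10.7 degrees, less where a joint would pass 70% of its speed; a pose out of reach is approached as far as the arm can. A call with a number of a shift or a turn outside -1 to 1 is refused whole. A call with a gripper value outside its range is refused whole. "gripper" is the opening, from -1 (shut) to 1 (fully open), so that 0 is half open, set as the call begins (left out, the last holds). The fingers move at their own pace and stop on an object; the grip force is fixed at half the most. Time passes only in rows, so rows that repeat a pose let the fingers close. It gives the time, the measured TCP pose, the force and the opening at its end, in the units of the state.
- r.state(): the state, without advancing time (a new reading comes with each control period).
- r.read_camera(name): name is "side" or "top" or "wrist"; returns the picture (480x640x3 uint8, red, green, blue); there is no depth.
- r.camera_model(name): a dict with "fovy" (degrees; the focal length in pixels is half the picture's height over the tangent of half this angle, whatever the lens; pixels are square), "cx", "cy" (the principal point, pixels), "xyz" and "attitude" of the camera in the world. Camera axes: x right, y down, z forward; pixel columns grow to the right and rows downward; lengths in m; the calibration is good to about 2 mm. A picture is of the moment at which its call begins: read the wrist's pose just before it. camera_model takes no time and is no camera call; for the wrist camera it gives the pose at the moment of the call.
- r.close_job(): hands the job in, once; it reports no verdict.
The state is a dict: "time": time; "joint_positions": joint angles; "qd": joint speeds; "joint_torque": joint torques, N m; "position": TCP position; "ee_rot": TCP orientation; "contact_force": force on the tool from outside, world axes, zero at the start; "ft_torque": the same for the moment, N m; "finger_gap": finger opening in m.
Only numpy, scipy, OpenCV 4.12 (cv2) and the standard library are available. Lean on these libraries where they do the work, as an engineer would, in place of code of your own. Each camera call takes 0.05 s, during which the arm holds its last target.

## Working session

There is one attempt and no reset: what is moved stays moved. The work goes in short steps, Python scripts to look and compute and a tool call to move; the robot and the scene stay as the last step left them, time stands still between calls to the robot, and variables do not carry over. Pictures are saved under pics/ and viewed, and the job is handed in when it is done.

Besides the shell and the picture viewer there is one more tool, called after "Request:" by a JSON object that holds its "name" and its "arguments", one argument or row to a line. servo_tool: Moves the arm, as the interface text tells. Its arguments: {"type":"object","properties":{"increments":{"type":"string"},"gripper":{"type":"number"}},"required":["increments"]}

```bash
mkdir -p pics; ls; python3 - <<'E'
from bench import r
import cv2,numpy as np
np.set_printoptions(precision=4,suppress=True)
s=r.state();print(s['time'],s['position'],s['ee_rot'],s['contact_force'],s['finger_gap'],r.nose_length)
for n in("top","side"):
    m=r.camera_model(n);print(n,m)
    cv2.imwrite(f"pics/{n}0.png",r.read_camera(n)[:,:,::-1])
E
```

```text
pics
0.0 [0.1374 0.6092 0.2212] [[-0.9755  0.2201 -0.0002]
 [ 0.2201  0.9755 -0.0016]
 [-0.0002 -0.0016 -1.    ]] [ 0.132   0.702  -0.2048] 0.09175155630480078 0.022
top {'fovy': 56.432323247900385, 'cx': 323.3282377043368, 'cy': 243.16056182006582, 'xyz': array([ 0.4845, -0.0291,  1.2528]), 'attitude': array([[-0.0108, -0.9979,  0.0643],
       [-0.9999,  0.011 ,  0.0034],
       [-0.0041, -0.0643, -0.9979]])}
side {'fovy': 50.770483145398195, 'cx': 313.45964394173865, 'cy': 230.25265792660085, 'xyz': array([0.4139, 0.9036, 0.7447]), 'attitude': array([[-0.9891, -0.0996,  0.1084],
       [-0.1462,  0.5795, -0.8018],
       [ 0.017 , -0.8089, -0.5877]])}
```

View pics/top0.png

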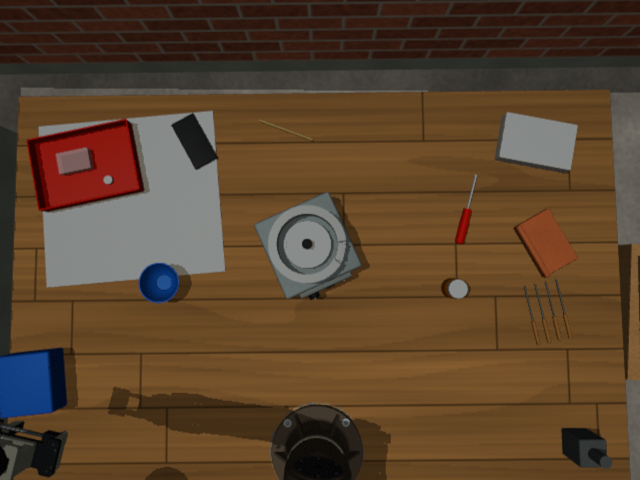

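View pics/side0.png

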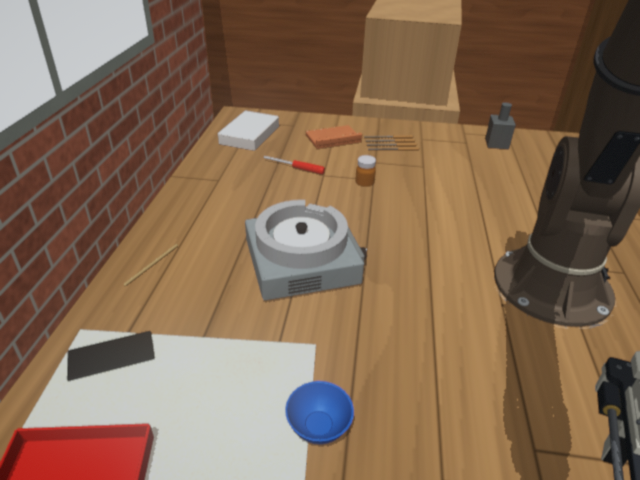

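```bash
python3 - <<'E'
import cv2
a=cv2.imread("pics/top0.png")[180:310,240:375];cv2.imwrite("pics/topz.png",cv2.resize(a,None,fx=4.4,fy=4.4,interpolation=cv2.INTER_CUBIC))
a=cv2.imread("pics/side0.png")[190:305,235:375];cv2.imwrite("pics/sidez.png",cv2.resize(a,None,fx=5,fy=5,interpolation=cv2.INTER_CUBIC))
E
```

```text
(no output)
```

View pics/topz.png

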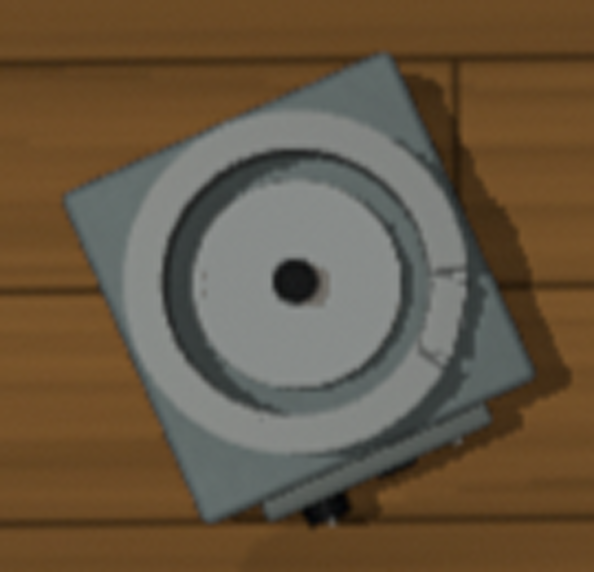

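View pics/sidez.png

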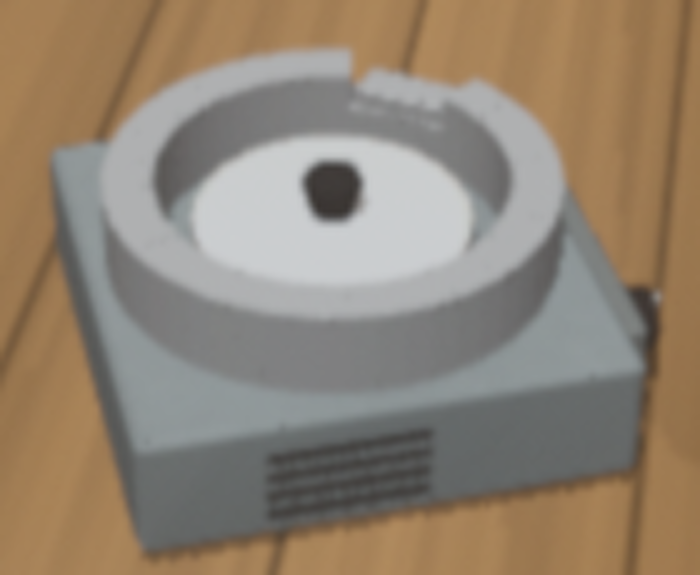

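```bash
cat > h.py <<'E'
from bench import r
import cv2,numpy as np
np.set_printoptions(precision=4,suppress=True)
def cast(m,uv,z):
    f=240/np.tan(np.radians(m['fovy'])/2)
    uv=np.atleast_2d(uv).astype(float)
    d=np.c_[(uv[:,0]-m['cx'])/f,(uv[:,1]-m['cy'])/f,np.ones(len(uv))]@np.array(m['attitude']).T
    return m['xyz']+d*((z-m['xyz'][2])/d[:,2])[:,None]
def proj(m,P):
    f=240/np.tan(np.radians(m['fovy'])/2)
    c=(np.atleast_2d(P)-m['xyz'])@np.array(m['attitude'])
    return np.c_[m['cx']+f*c[:,0]/c[:,2],m['cy']+f*c[:,1]/c[:,2]]
E
python3 - <<'E'
from h import *
mt=r.camera_model("top");ms=r.camera_model("side")
Z=lambda p:np.array(p,float)/4.4+[240,180]-0.39
S=lambda p:np.array(p,float)/5+[235,190]-0.4
cor=cast(mt,Z([(385,53),(63,198),(208,522),(533,378)]),0.07)
print(cor,cor.mean(0)); 
e=cor[3]-cor[2]; e2=cor[0]-cor[1]; 
for v in(e,e2):print(np.linalg.norm(v),np.degrees(np.arctan2(v[1],v[0])))
for v in(cor[1]-cor[2],cor[0]-cor[3]):print(np.linalg.norm(v),np.degrees(np.arctan2(v[1],v[0])))
ol=cast(mt,Z([(122,283),(465,283),(294,110),(294,455)]),0.11);print(ol[:2].mean(0),ol[2:].mean(0),ol)
print("lid",cast(mt,Z([(192,283),(403,283),(297,180),(297,389)]),0.09).reshape(2,2,3).mean(1))
print("knob",cast(mt,Z((294,281)),0.11), "side knob",cast(ms,S((332,172)),0.11))
print("side rim",cast(ms,S([(102,200),(563,200),(333,322)]),0.11))
c=np.array([(ol[:2].mean(0)+ol[2:].mean(0))/2])[0]
for n in (cast(mt,Z([(450,271),(430,350)]),0.11),cast(ms,S([(352,52),(470,85)]),.11),cast(ms,S([(360,85),(448,100)]),.101)):
    v=n-c;print(n,np.hypot(v[:,0],v[:,1]),np.degrees(np.arctan2(v[:,1],v[:,0])))
E
```

```text
[[ 0.6984 -0.0367  0.07  ]
 [ 0.6122  0.1588  0.07  ]
 [ 0.4166  0.0723  0.07  ]
 [ 0.5005 -0.1233  0.07  ]] [0.5569 0.0178 0.07  ]
0.21277992250439418 -66.7921548877728
0.21370076149263997 -66.21116112046167
0.21385341622028448 23.874595007727066
0.21601164830559 23.626589372731967
[0.5566 0.0183 0.11  ] [0.5575 0.018  0.11  ] [[ 0.5577  0.1181  0.11  ]
 [ 0.5555 -0.0815  0.11  ]
 [ 0.6581  0.0172  0.11  ]
 [ 0.4569  0.0188  0.11  ]]
lid [[0.5579 0.0168 0.09  ]
 [0.5572 0.0171 0.09  ]]
knob [[0.5578 0.018  0.11  ]] side knob [[0.561  0.0195 0.11  ]]
side rim [[0.6542 0.0566 0.11  ]
 [0.46   0.0232 0.11  ]
 [0.5433 0.1221 0.11  ]]
[[ 0.5626 -0.0728  0.11  ]
 [ 0.5168 -0.0606  0.11  ]] [0.0912 0.0885] [ -86.5029 -117.0736]
[[ 0.5678 -0.0773  0.11  ]
 [ 0.5103 -0.059   0.11  ]] [0.096  0.0902] [ -83.5554 -121.2332]
[[ 0.5619 -0.0639  0.101 ]
 [ 0.5201 -0.0584  0.101 ]] [0.0822 0.0851] [ -86.6513 -115.7648]
```

The top view shows the machine at pixel (307, 244) with its collar centre near (0.557, 0.018) and yaw of about 23.6°. The panel is at the lower right, and the notch is visible on the right of the rim, about 54° anticlockwise of the start. The side view confirms the notch at the back of the rim. The current tool yaw already puts the jaw axis radial at the notch, so I'll keep it and travel at this height.

Request:
{"name": "servo_tool", "arguments": {
  "increments": "-0.26 -0.3 0 0 0 0;-0.52 -0.6 0 0 0 0;-0.78 -0.9 0 0 0 0;-0.78 -0.9 0 0 0 0",
  "gripper": -1
}}

```text
time: 0.6
position: [0.2074, 0.4799, 0.2215]
ee_rot: [[-0.974, 0.225, 0.001], [0.225, 0.974, -0.003], [-0.001, -0.003, -1.0]]
contact_force: [-1.0, 0.4, -0.7]
finger_gap: 0.0565
```

Request:
{"name": "servo_tool", "arguments": {
  "increments": "-0.3 -0.3 0 0 0 0;-0.6 -0.65 0 0 0 0;-0.9 -1 0 0 0 0;-0.9 -1 0 0 0 0;-0.9 -1 0 0 0 0"
}}

```text
time: 1.23
position: [0.2853, 0.3397, 0.2221]
ee_rot: [[-0.974, 0.224, 0.0], [0.224, 0.974, -0.002], [-0.001, -0.002, -1.0]]
contact_force: [-0.3, 0.4, 0.6]
finger_gap: 0.0065
```

Request:
{"name": "servo_tool", "arguments": {
  "increments": "-0.3 -0.3 0 0 0 0;-0.6 -0.65 0 0 0 0;-0.9 -1 0 0 0 0;-0.9 -1 0 0 0 0;-0.9 -1 0 0 0 0"
}}

```text
time: 1.85
position: [0.3633, 0.2003, 0.2224]
ee_rot: [[-0.975, 0.223, 0.0], [0.223, 0.975, -0.002], [-0.001, -0.002, -1.0]]
contact_force: [-0.1, 0.1, 0.0]
finger_gap: 0.0009
```

Request:
{"name": "servo_tool", "arguments": {
  "increments": "-0.3 -0.3 0 0 0 0;-0.6 -0.65 0 0 0 0;-0.9 -1 0 0 0 0;-0.9 -1 0 0 0 0;-0.9 -1 0 0 0 0"
}}

```text
time: 2.48
position: [0.4417, 0.0614, 0.2225]
ee_rot: [[-0.975, 0.22, -0.0], [0.22, 0.975, -0.002], [-0.0, -0.002, -1.0]]
contact_force: [-0.4, 0.0, 0.0]
finger_gap: 0.0003
```

```bash
cat > go.py <<'E'
from h import *
import sys
s=r.state();R=np.array(s['ee_rot']);p=np.array(s['position'])
print(s['time'],p,R.round(3).tolist(),s['contact_force'],s['finger_gap'],s['joint_positions'])
t=np.array([float(a) for a in sys.argv[1:4]])
R0=np.array([[-.9755,.2201,0],[.2201,.9755,0],[0,0,-1.]])
print("units",R.T@(t-p)/.12,"turn",cv2.Rodrigues(R.T@R0)[0].ravel()/np.radians(30))
E
python3 go.py .4757 -.0178 .16
```

```text
2.475 [0.4417 0.0614 0.2225] [[-0.975, 0.22, -0.0], [0.22, 0.975, -0.002], [-0.0, -0.002, -1.0]] [-0.3573  0.0354  0.0066] 0.00034343190610012576 [-0.6293  0.1349  0.4206  2.0106 -0.0628  1.0092  1.1702]
units [-0.4216 -0.5801  0.5217] turn [-0.0036  0.0003 -0.0001]
```

Request:
{"name": "servo_tool", "arguments": {
  "increments": "-0.2 -0.3 0.1 0 0 0;-0.42 -0.58 0.3 0 0 0;-0.42 -0.58 0.52 0 0 0;-0.42 -0.58 0.52 0 0 0;-0.42 -0.58 0.52 0 0 0"
}}

```text
time: 3.1
position: [0.4758, -0.0159, 0.1608]
ee_rot: [[-0.976, 0.217, -0.0], [0.217, 0.976, -0.001], [-0.0, -0.001, -1.0]]
contact_force: [-0.2, -0.6, 0.6]
finger_gap: 0.0005
```

```bash
python3 go.py .4757 -.0178 .132; python3 - <<'E'
from h import *
for n in("side","wrist"):
    cv2.imwrite(f"pics/{n}1.png",r.read_camera(n)[:,:,::-1])
a=cv2.imread("pics/side1.png")[120:320,220:420];b=cv2.imread("pics/wrist1.png")
cv2.imwrite("pics/c1.png",np.hstack([cv2.resize(a,(400,400)),cv2.resize(b,(400,300))[:300] if 0 else cv2.copyMakeBorder(cv2.resize(b,(400,300)),0,100,0,0,0)]))
E
```

```text
3.1 [ 0.4758 -0.0159  0.1608] [[-0.976, 0.217, -0.0], [0.217, 0.976, -0.001], [-0.0, -0.001, -1.0]] [-0.1661 -0.6107  0.61  ] 0.0005405065213968874 [-0.4601  0.2714  0.4708  2.0335 -0.1579  0.8712  1.4498]
units [-0.0028 -0.0149  0.2403] turn [-0.0024  0.0005  0.0055]
```

View pics/c1.png

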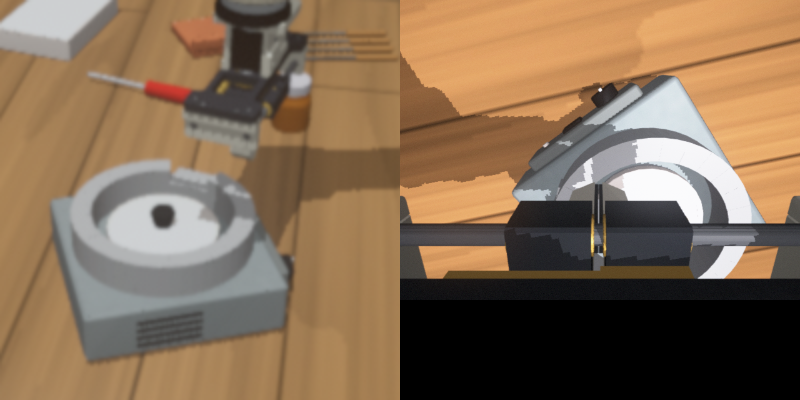

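The side view shows the closed fingers above the rim on the panel side (about (245, 150) in the crop). The notch is ahead at about (195, 175). Lowering next.

Request:
{"name": "servo_tool", "arguments": {
  "increments": "0 -0.015 0.12 0 0 0;0 -0.015 0.2 0 0 0;0 -0.015 0.22 0 0 0;0 -0.015 0.22 0 0 0"
}}

```text
time: 3.7
position: [0.4756, -0.0183, 0.1345]
ee_rot: [[-0.976, 0.218, 0.001], [0.218, 0.976, -0.001], [-0.001, -0.001, -1.0]]
contact_force: [1.0, -0.5, 0.1]
finger_gap: 0.0004
```

Request:
{"name": "servo_tool", "arguments": {
  "increments": "0 0 0.015 0 0 0;0 0 0.03 0 0 0;0 0 0.03 0 0 0"
}}

```text
time: 4.08
position: [0.4755, -0.0183, 0.1309]
ee_rot: [[-0.976, 0.218, 0.001], [0.218, 0.976, -0.001], [-0.001, -0.001, -1.0]]
contact_force: [0.2, 0.1, -0.3]
finger_gap: 0.0004
```

Request:
{"name": "servo_tool", "arguments": {
  "increments": "0 0 0.01 0 0 0;0 0 0.02 0 0 0;0 0 0.02 0 0 0"
}}

```text
time: 4.45
position: [0.4755, -0.0184, 0.1284]
ee_rot: [[-0.976, 0.218, 0.0], [0.218, 0.976, -0.001], [-0.001, -0.001, -1.0]]
contact_force: [0.3, 0.4, 0.5]
finger_gap: 0.0005
```

```bash
python3 - <<'E'
from h import *
for n in("side","wrist","top"):
    cv2.imwrite(f"pics/{n}2.png",r.read_camera(n)[:,:,::-1])
a=cv2.imread("pics/side2.png")[180:300,240:360];b=cv2.imread("pics/wrist2.png")[100:480,120:620]
cv2.imwrite("pics/c2.png",np.hstack([cv2.resize(a,(400,400),interpolation=cv2.INTER_CUBIC),cv2.copyMakeBorder(cv2.resize(b,(400,304)),0,96,0,0,0)]))
s=r.state();print(s['position'],s['contact_force'])
tip=s['position']+np.array(s['ee_rot'])[:,2]*.022
print(proj(r.camera_model('side'),[tip,tip*[1,1,0]+[0,0,.11]]))
E
```

```text
[ 0.4756 -0.0184  0.1285] [ 0.3347  0.1993 -0.5211]
[[341.8581 219.3217]
 [341.9373 218.0211]]
```

View pics/c2.png

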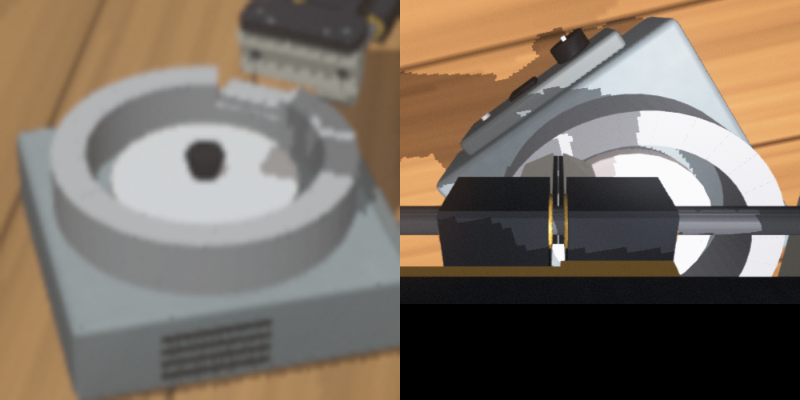

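```bash
python3 - <<'E'
from h import *
a=cv2.imread("pics/side2.png")[175:245,300:370]
cv2.imwrite("pics/c3.png",cv2.resize(a,(560,560),interpolation=cv2.INTER_NEAREST))
E
```

```text
(no output)
```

View pics/c3.png

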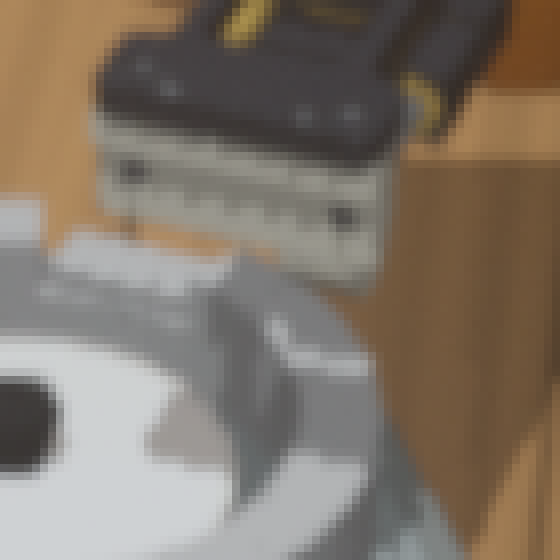

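View pics/wrist2.png

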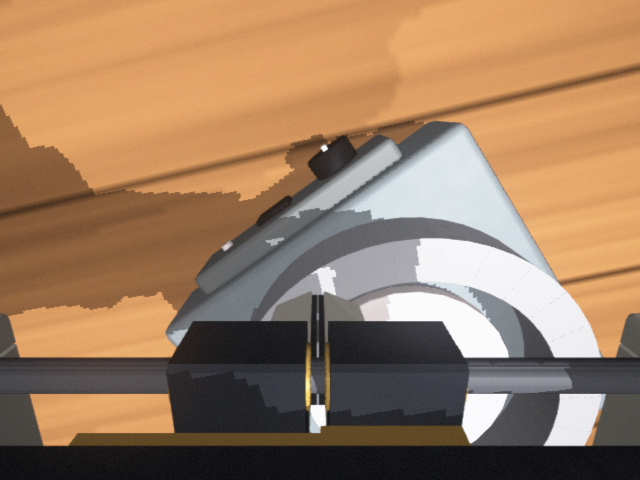

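The finger is grey on grey, with its bottom edge at about pixel (341, 219). That matches the projection of the tip, which is close to the rim. I'll continue in small steps.

Request:
{"name": "servo_tool", "arguments": {
  "increments": "0 0 0.01 0 0 0;0 0 0.02 0 0 0;0 0 0.02 0 0 0"
}}

```text
time: 4.97
position: [0.4755, -0.0184, 0.126]
ee_rot: [[-0.976, 0.218, 0.0], [0.218, 0.976, -0.001], [-0.001, -0.001, -1.0]]
contact_force: [0.3, -0.0, 0.1]
finger_gap: 0.0003
```

```bash
python3 - <<'E'
from h import *
im=r.read_camera("side")[:,:,::-1]
a=im[185:235,315:375]
a=cv2.resize(a,(720,600),interpolation=cv2.INTER_CUBIC)
a=np.clip((a.astype(float)-70)*1.9,0,255).astype(np.uint8)
cv2.imwrite("pics/c4.png",a)
s=r.state();p=s['position'];print(p,s['contact_force'],s['joint_torque'])
R=np.array(s['ee_rot'])
m=r.camera_model('side')
for dz in(.0,.022):
  for dx in(-.0095,.0095):
    for dy in(-.019,.019): print(dz,dx,dy,(proj(m,p+R@[dx,dy,dz])[0]-[315,185])*12)
E
```

```text
[ 0.4756 -0.0184  0.1261] [ 0.3222 -1.4391  0.3356] [ -0.0023 -46.4641   4.6625 -24.0099   0.0316   0.0706   0.0065]
0.0 -0.0095 -0.019 [311.4223 260.0068]
0.0 -0.0095 0.019 [244.7299 367.0274]
0.0 0.0095 -0.019 [408.9781 281.7354]
0.0 0.0095 0.019 [344.5328 389.8507]
0.022 -0.0095 -0.019 [305.6396 357.9067]
0.022 -0.0095 0.019 [239.5751 466.2179]
0.022 0.0095 -0.019 [402.0538 379.8469]
0.022 0.0095 0.019 [338.1834 489.2518]
```

View pics/c4.png

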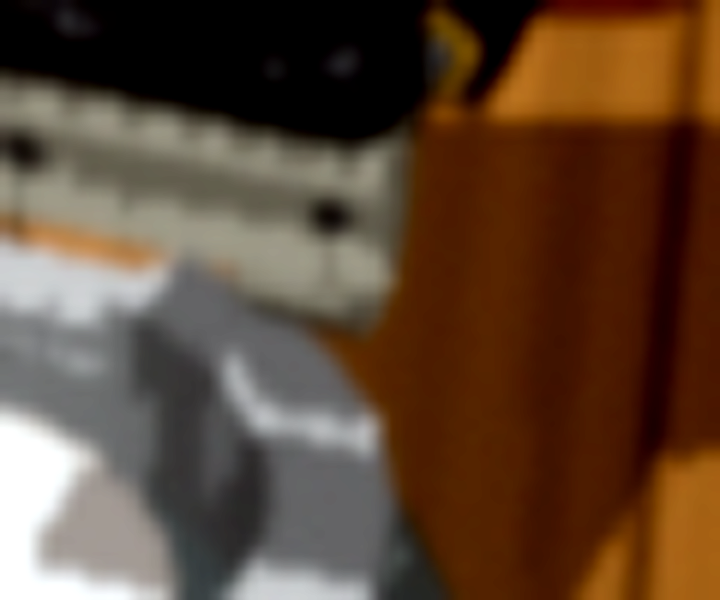

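```bash
python3 - <<'E'
from h import *
m=r.camera_model('wrist');s=r.state();p=s['position'];R=np.array(s['ee_rot'])
im=r.read_camera("wrist")[:,:,::-1];cv2.imwrite("pics/w5.png",im)
print((R.T@(m['xyz']-p)),R.T@m['attitude'],m['fovy'])
for P in ([0,0,0],[0,0,.022],[-.0095,.019,.022],[.0095,.019,.022],[-.0095,-.019,.022],[.0095,-.019,.022]): print(P,proj(m,p+R@P))
a=im[270:450,200:440];a=np.clip(a.astype(float)*1.6+20,0,255).astype(np.uint8)
cv2.imwrite("pics/w5z.png",cv2.resize(a,(800,600),interpolation=cv2.INTER_CUBIC))
mt=r.camera_model('top')
im=r.read_camera("top")[:,:,::-1];a=im[170:330,220:400]
cv2.imwrite("pics/t5z.png",cv2.resize(a,(675,600),interpolation=cv2.INTER_CUBIC))
print("rim centre in wrist",proj(m,[.5573,.0178,.11]))
E
```

```text
[ 0.0855  0.0007 -0.1629] [[ 0.0007 -0.9502 -0.3116]
 [ 1.      0.001  -0.0007]
 [ 0.001  -0.3116  0.9502]] 61.67934425089604
[0, 0, 0] [[316.0596 309.9269]]
[0, 0, 0.022] [[316.2338 289.3418]]
[-0.0095, 0.019, 0.022] [[353.4419 306.3812]]
[0.0095, 0.019, 0.022] [[354.5404 271.8757]]
[-0.0095, -0.019, 0.022] [[279.0371 306.3018]]
[0.0095, -0.019, 0.022] [[277.926  271.7987]]
rim centre in wrist [[413.853  414.5609]]
```

View pics/w5z.png

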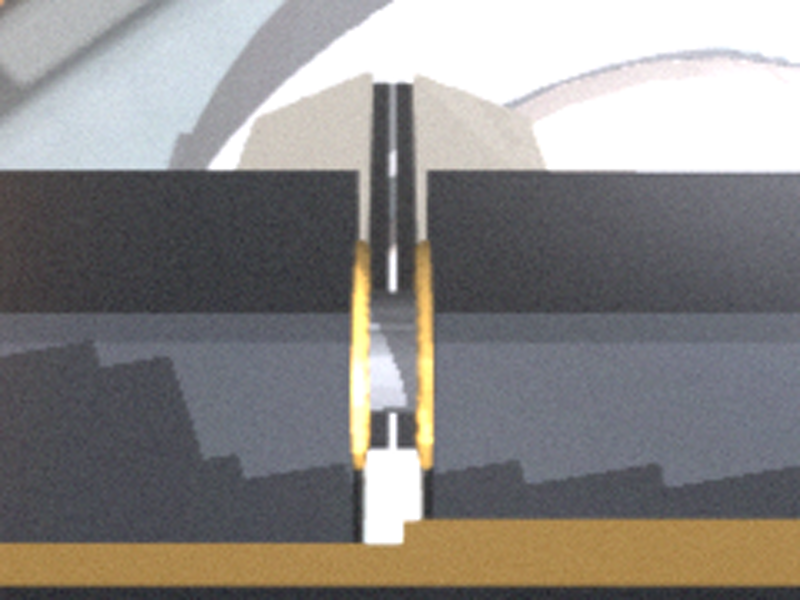

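View pics/t5z.png

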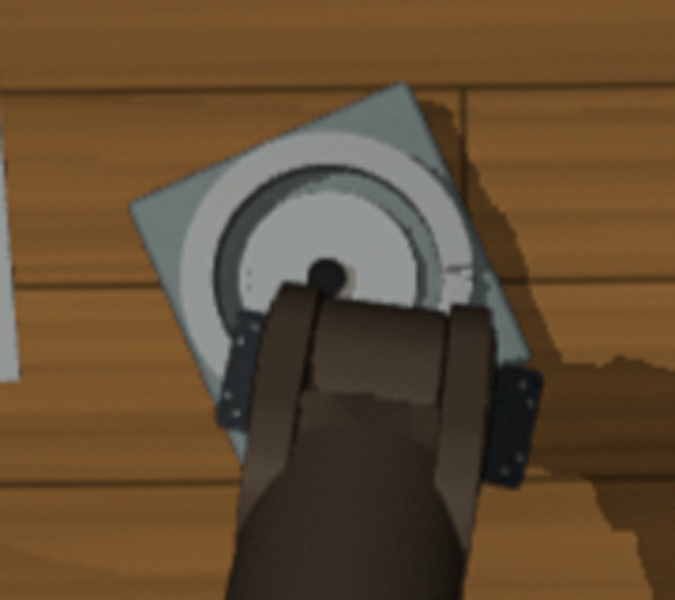

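```bash
python3 - <<'E'
from h import *
m=r.camera_model('wrist');im=cv2.imread("pics/w5.png")
t=np.radians(np.arange(0,360,3));c=np.array([.5573,.0178,0])
for rr,z,col in((.1,.11,(0,0,255)),(.078,.11,(0,255,0)),(.062,.09,(255,0,0))):
    q=proj(m,c+np.c_[rr*np.cos(t),rr*np.sin(t),0*t+z])
    for u in q:
        if abs(u).max()<2000: cv2.circle(im,tuple(int(v) for v in u.round()),1,col,-1)
cv2.imwrite("pics/w6.png",im)
E
```

```text
(no output)
```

View pics/w6.png

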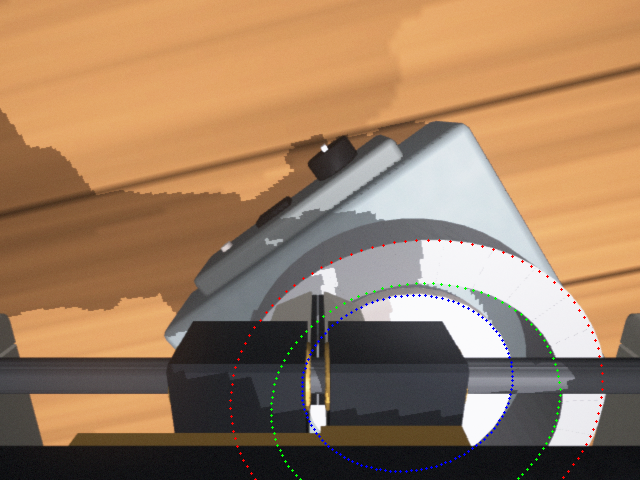

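The rim overlay matches the wrist image, so the poses are right. The fingertip's front edge shows at row 293, not the predicted 272, so the shut fingers look about 20 mm shorter than stated. I'll keep lowering by feel.

Request:
{"name": "servo_tool", "arguments": {
  "increments": "0 0 0.015 0 0 0;0 0 0.03 0 0 0;0 0 0.03 0 0 0"
}}

```text
time: 5.5
position: [0.4754, -0.0184, 0.1223]
ee_rot: [[-0.976, 0.218, 0.0], [0.218, 0.976, -0.001], [-0.0, -0.001, -1.0]]
contact_force: [-0.6, 0.2, 0.1]
finger_gap: 0.0004
```

Request:
{"name": "servo_tool", "arguments": {
  "increments": "0 0 0.015 0 0 0;0 0 0.03 0 0 0;0 0 0.03 0 0 0"
}}

```text
time: 5.88
position: [0.4753, -0.0184, 0.1186]
ee_rot: [[-0.976, 0.218, -0.0], [0.218, 0.976, -0.001], [-0.0, -0.001, -1.0]]
contact_force: [0.2, 0.6, -0.1]
finger_gap: 0.0004
```

Request:
{"name": "servo_tool", "arguments": {
  "increments": "0 0 0.01 0 0 0;0 0 0.025 0 0 0;0 0 0.025 0 0 0"
}}

```text
time: 6.25
position: [0.4752, -0.0184, 0.1154]
ee_rot: [[-0.976, 0.218, -0.0], [0.218, 0.976, -0.002], [0.0, -0.002, -1.0]]
contact_force: [-0.1, 0.0, 0.2]
finger_gap: 0.0003
```

```bash
python3 - <<'E'
from h import *
im=r.read_camera("side")[:,:,::-1]
a=im[165:265,250:370]
a=cv2.resize(a,(720,600),interpolation=cv2.INTER_CUBIC)
a=np.clip((a.astype(float)-50)*1.6,0,255).astype(np.uint8)
cv2.imwrite("pics/c7.png",a)
im=r.read_camera("wrist")[:,:,::-1];cv2.imwrite("pics/w7.png",im[200:460,150:500])
s=r.state();print(s['position'],s['contact_force'],s['joint_torque'])
E
```

```text
[ 0.4753 -0.0184  0.1155] [-1.1078 -0.1544 -0.6564] [  0.0016 -47.1779   4.8043 -23.319    0.0351   0.0809   0.0035]
```

View pics/c7.png

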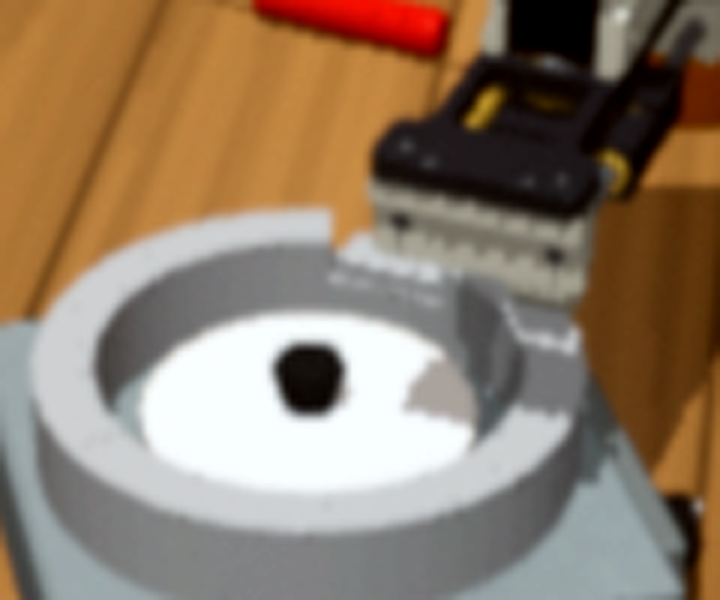

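View pics/w7.png

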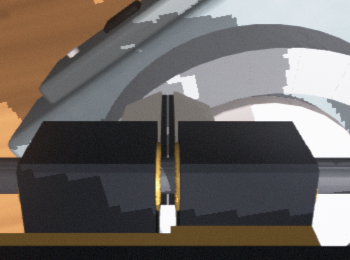

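Request:
{"name": "servo_tool", "arguments": {
  "increments": "0 0 0.01 0 0 0;0 0 0.02 0 0 0;0 0 0.02 0 0 0"
}}

```text
time: 6.72
position: [0.4752, -0.0184, 0.113]
ee_rot: [[-0.976, 0.218, -0.0], [0.218, 0.976, -0.002], [-0.0, -0.002, -1.0]]
contact_force: [0.5, 0.0, -0.6]
finger_gap: 0.0005
```

Request:
{"name": "servo_tool", "arguments": {
  "increments": "0 0 0.01 0 0 0;0 0 0.02 0 0 0;0 0 0.02 0 0 0"
}}

```text
time: 7.1
position: [0.4751, -0.0184, 0.1105]
ee_rot: [[-0.976, 0.218, -0.001], [0.218, 0.976, -0.002], [0.0, -0.002, -1.0]]
contact_force: [0.1, 0.0, 0.3]
finger_gap: 0.0004
```

Request:
{"name": "servo_tool", "arguments": {
  "increments": "0 0 0.01 0 0 0;0 0 0.02 0 0 0;0 0 0.02 0 0 0"
}}

```text
time: 7.48
position: [0.475, -0.0184, 0.108]
ee_rot: [[-0.976, 0.218, -0.001], [0.218, 0.976, -0.002], [0.0, -0.002, -1.0]]
contact_force: [-0.0, -0.2, 0.2]
finger_gap: 0.0005
```

```bash
python3 - <<'E'
from h import *
im=r.read_camera("side")[:,:,::-1]
cv2.imwrite("pics/s8.png",im)
m=r.camera_model('side')
s=r.state();p=s['position'];R=np.array(s['ee_rot']);print(p,s['contact_force'])
im=im.copy()
for P,c in (([0,0,.022],(0,0,255)),([0,0,0],(0,255,0)),([.0375,.095,-.044],(255,0,0)),([-.0375,.095,-.044],(255,0,0)),([.0375,-.095,-.044],(255,255,0)),([-.0375,-.095,-.044],(255,255,0))):
    u=proj(m,p+R@P)[0];print(P,u);im[int(round(u[1])),int(round(u[0]))]=c
cv2.imwrite("pics/c8.png",cv2.resize(im[100:270,240:410],(600,600),interpolation=cv2.INTER_NEAREST))
E
```

```text
[ 0.4751 -0.0185  0.1081] [-0.1642 -0.0199  1.0126]
[0, 0, 0.022] [341.6236 226.8134]
[0, 0, 0] [342.1094 218.7465]
[0.0375, 0.095, -0.044] [345.9986 229.8191]
[-0.0375, 0.095, -0.044] [311.052  221.6212]
[0.0375, -0.095, -0.044] [371.7692 184.5408]
[-0.0375, -0.095, -0.044] [340.6368 178.157 ]
```

View pics/c8.png

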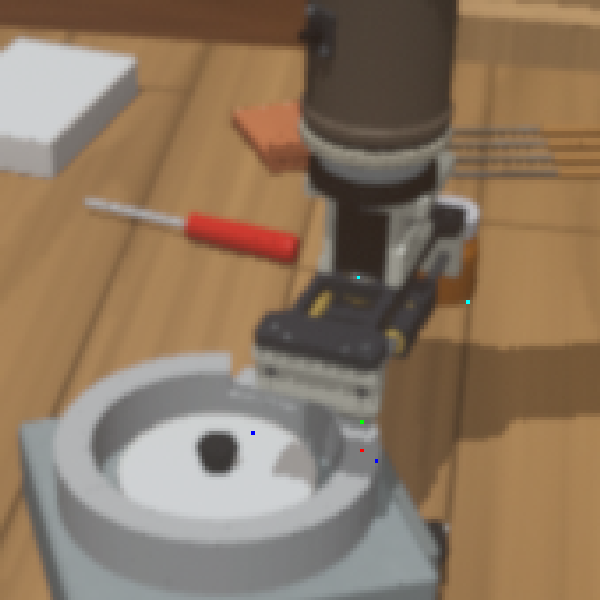

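```bash
python3 - <<'E'
from h import *
m=r.camera_model('top')
im=r.read_camera("top")[:,:,::-1].copy()
s=r.state();p=s['position'];R=np.array(s['ee_rot'])
for dz in (-.06,-.1):
  for x in(-.0375,.0375):
    for y in (-.095,.095):
      u=proj(m,p+R@[x,y,dz])[0];im[int(round(u[1])),int(round(u[0]))]=(0,255,255) if dz==-.06 else (0,0,255)
cv2.imwrite("pics/t9.png",cv2.resize(im[200:330,250:380],(650,650)[:2],interpolation=cv2.INTER_NEAREST)[:600])
E
```

```text
(no output)
```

View pics/t9.png

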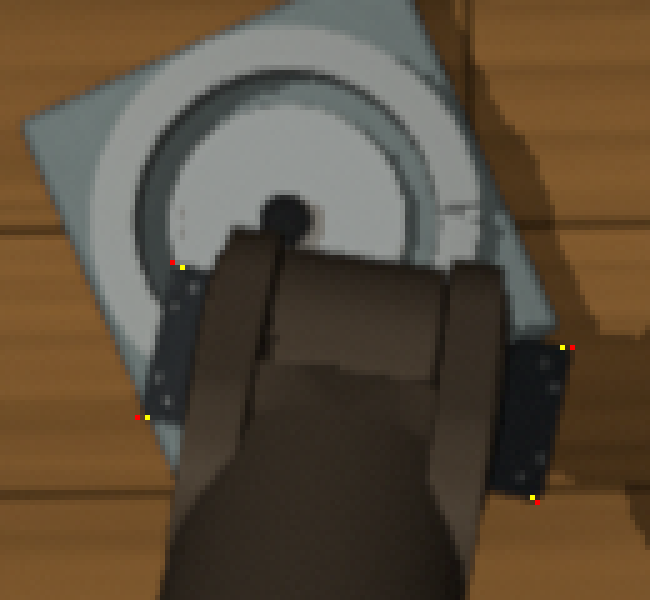

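The top view shows the gripper exactly where expected horizontally, so only its height differs from the stated geometry. I'll keep feeling downwards.

Request:
{"name": "servo_tool", "arguments": {
  "increments": "0 0 0.01 0 0 0;0 0 0.02 0 0 0;0 0 0.02 0 0 0"
}}

```text
time: 7.95
position: [0.4751, -0.0185, 0.1057]
ee_rot: [[-0.976, 0.218, -0.001], [0.218, 0.976, -0.002], [0.0, -0.002, -1.0]]
contact_force: [-0.1, -0.1, -0.2]
finger_gap: 0.0005
```

Request:
{"name": "servo_tool", "arguments": {
  "increments": "0 0 0.01 0 0 0;0 0 0.02 0 0 0;0 0 0.02 0 0 0"
}}

```text
time: 8.32
position: [0.4753, -0.0185, 0.1054]
ee_rot: [[-0.976, 0.219, 0.0], [0.219, 0.976, 0.0], [-0.0, 0.0, -1.0]]
contact_force: [-12.2, 1.0, 37.9]
finger_gap: 0.0001
```

Request:
{"name": "servo_tool", "arguments": {
  "increments": "0 0 0.01 0 0 0;0 0 0.02 0 0 0;0 0 0.02 0 0 0"
}}

```text
time: 8.7
position: [0.4753, -0.0185, 0.1053]
ee_rot: [[-0.976, 0.219, 0.001], [0.219, 0.976, 0.002], [-0.0, 0.002, -1.0]]
contact_force: [-14.0, 0.6, 43.2]
finger_gap: 0.0008
```

```bash
python3 - <<'E'
from h import *
s=r.state();print(s['contact_force'],s['ft_torque'],s['position'])
im=r.read_camera("wrist")[:,:,::-1];cv2.imwrite("pics/w10.png",im)
im=r.read_camera("side")[:,:,::-1]
a=np.clip((im[165:265,250:370].astype(float)-50)*1.6,0,255).astype(np.uint8)
cv2.imwrite("pics/c10.png",cv2.resize(a,(720,600),interpolation=cv2.INTER_CUBIC))
E
```

```text
[-13.9956   0.5618  43.2461] [0.1385 3.1222 0.0592] [ 0.4753 -0.0185  0.1053]
```

View pics/c10.png

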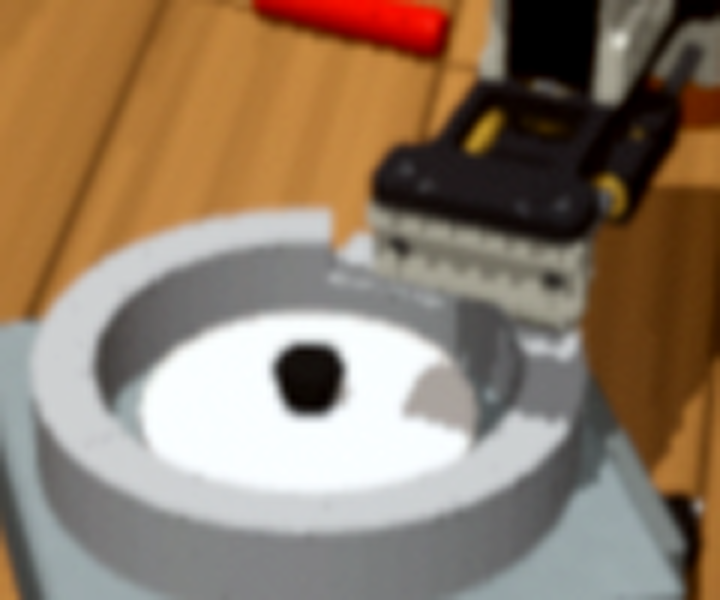

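View pics/w10.png

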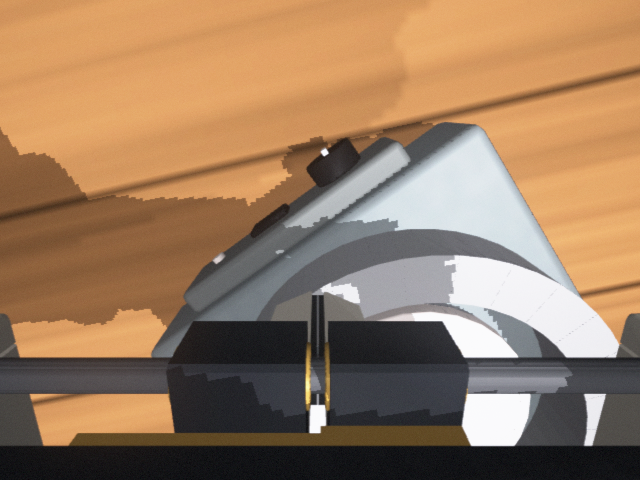

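The moment reading (3.1 Nm for −14 N sideways, no offset) puts the contact at the finger axis, about 0.22 m below the sensor. So the shut fingertips are on the rim at the start point, with TCP z about 0.1055. I'll work out the sweep from there.

```bash
cat > arc.py <<'E'
from h import *
import sys
s=r.state();R=np.array(s['ee_rot']);p=np.array(s['position']);c=np.array([.5573,.0178])
v=p[:2]-c;print(s['time'],p,"r",np.hypot(*v),"ang",np.degrees(np.arctan2(v[1],v[0])),"F",s['contact_force'])
R0=np.array([[-.9755,.2201,0],[.2201,.9755,0],[0,0,-1.]])
print("turn",cv2.Rodrigues(R.T@R0)[0].ravel()/np.radians(30))
for a in sys.argv[2:]:
    t=np.radians(float(a));q=np.r_[c+.089*np.array([np.cos(t),np.sin(t)]),float(sys.argv[1])]
    print(a,R.T@(q-p)/.12)
E
python3 arc.py .105 -156.4 -150 -144 -138 -132 -126 -120 -114 -108 -102
```

```text
8.8 [ 0.4753 -0.0185  0.1053] r 0.08966238060122803 ang -156.13963770991606 F [-13.418    1.2533  43.2402]
turn [0.004  0.0007 0.0013]
-156.4 [-0.0024  0.006   0.0026]
-150 [-0.0551 -0.0579  0.0025]
-144 [-0.1106 -0.1122  0.0024]
-138 [-0.1715 -0.1603  0.0023]
-132 [-0.2371 -0.2018  0.0023]
-126 [-0.3067 -0.2362  0.0022]
-120 [-0.3795 -0.2632  0.0022]
-114 [-0.4547 -0.2824  0.0022]
-108 [-0.5315 -0.2937  0.0022]
-102 [-0.6091 -0.2968  0.0022]
```

Request:
{"name": "servo_tool", "arguments": {
  "increments": "0 0 0.002 0 0 0;-0.03 -0.03 0.002 0 0 0;-0.055 -0.058 0.002 0 0 0;-0.083 -0.085 0.002 0 0 0;-0.11 -0.112 0.002 0 0 0;-0.14 -0.137 0.002 0 0 0;-0.171 -0.16 0.002 0 0 0"
}}

```text
time: 9.68
position: [0.4902, -0.039, 0.1055]
ee_rot: [[-0.976, 0.217, -0.002], [0.217, 0.976, 0.006], [0.003, 0.005, -1.0]]
contact_force: [-9.1, 11.8, 21.5]
finger_gap: 0.0003
```

```bash
python3 arc.py .105 -138 -135 -132 -129 -126 -123 -120 -117 -114
```

```text
9.675 [ 0.4902 -0.039   0.1055] r 0.0879480614324189 ang -139.75772271116062 F [-9.0865 11.7538 21.4547]
turn [ 0.0101 -0.0056  0.0055]
-138 [-0.013  -0.0205  0.0038]
-135 [-0.0452 -0.0422  0.0036]
-132 [-0.0786 -0.0621  0.0034]
-129 [-0.1128 -0.0803  0.0032]
-126 [-0.1481 -0.0967  0.003 ]
-123 [-0.1841 -0.1112  0.0028]
-120 [-0.2208 -0.1238  0.0027]
-117 [-0.2581 -0.1345  0.0025]
-114 [-0.296  -0.1432  0.0023]
```

Request:
{"name": "servo_tool", "arguments": {
  "increments": "-0.013 -0.02 -0.001 0.01 -0.006 0.005;-0.045 -0.042 -0.001 0.01 -0.006 0.005;-0.08 -0.062 -0.001 0.01 -0.006 0.005;-0.113 -0.08 -0.001 0.01 -0.006 0.005;-0.148 -0.097 -0.001 0.01 -0.006 0.005"
}}

```text
time: 10.3
position: [0.5036, -0.0529, 0.1055]
ee_rot: [[-0.976, 0.219, -0.003], [0.219, 0.976, 0.002], [0.004, 0.002, -1.0]]
contact_force: [-9.5, 7.2, 17.5]
finger_gap: 0.0
```

```bash
python3 arc.py .105 -126 -123 -120 -117 -114 -111 -108 -105 -102
```

```text
10.3 [ 0.5036 -0.0529  0.1055] r 0.08877908800119498 ang -127.23091417808587 F [-9.5126  7.2121 17.4852]
turn [ 0.0033 -0.0068  0.0022]
-126 [-0.0138 -0.0082  0.0042]
-123 [-0.0498 -0.0226  0.004 ]
-120 [-0.0866 -0.0352  0.0039]
-117 [-0.1239 -0.0458  0.0037]
-114 [-0.1618 -0.0544  0.0036]
-111 [-0.2001 -0.061   0.0034]
-108 [-0.2386 -0.0657  0.0033]
-105 [-0.2774 -0.0683  0.0032]
-102 [-0.3162 -0.0689  0.003 ]
```

Request:
{"name": "servo_tool", "arguments": {
  "increments": "-0.014 -0.008 0 0 -0.006 0;-0.05 -0.023 0 0 -0.006 0;-0.087 -0.035 0 0 -0.006 0;-0.124 -0.046 0 0 -0.006 0;-0.162 -0.054 0 0 -0.006 0"
}}

```text
time: 10.92
position: [0.5206, -0.0636, 0.1052]
ee_rot: [[-0.976, 0.219, -0.001], [0.219, 0.976, 0.002], [0.002, 0.002, -1.0]]
contact_force: [-0.1, 0.6, 0.7]
finger_gap: 0.0005
```

Request:
{"name": "servo_tool", "arguments": {
  "increments": "-0.02 -0.005 0 0 0 0;-0.04 -0.007 0 0 0 0;-0.04 -0.007 0 0 0 0"
}}

```text
time: 11.3
position: [0.5253, -0.0656, 0.105]
ee_rot: [[-0.976, 0.219, -0.001], [0.219, 0.976, 0.002], [0.002, 0.001, -1.0]]
contact_force: [0.2, 0.1, 0.0]
finger_gap: 0.0006
```

```bash
python3 arc.py .105 -114 -111 -108 -105 -102
```

```text
11.3 [ 0.5253 -0.0656  0.105 ] r 0.08934619993980923 ang -110.98701909750675 F [0.2136 0.1249 0.0486]
turn [ 0.0027 -0.0035  0.0022]
-114 [ 0.038   0.0095 -0.    ]
-111 [-0.0003  0.0029 -0.0001]
-108 [-0.0388 -0.0018 -0.0002]
-105 [-0.0775 -0.0044 -0.0003]
-102 [-0.1164 -0.0049 -0.0003]
```

The force dropped to zero near −114°, which agrees with the visual notch. Next I move to the notch centre and press.

Request:
{"name": "servo_tool", "arguments": {
  "increments": "-0.04 -0.002 0 0 0 0;-0.08 -0.004 0 0 0 0;-0.116 -0.004 0 0 0 0;-0.116 -0.004 0 0 0 0"
}}

```text
time: 11.8
position: [0.5391, -0.0692, 0.1049]
ee_rot: [[-0.976, 0.219, -0.001], [0.219, 0.976, 0.002], [0.002, 0.001, -1.0]]
contact_force: [0.2, -0.7, 0.0]
finger_gap: 0.0002
```

Request:
{"name": "servo_tool", "arguments": {
  "increments": "0 0 0.02 0 0 0;0 0 0.04 0 0 0;0 0 0.055 0 0 0;0 0 0.055 0 0 0"
}}

```text
time: 12.3
position: [0.539, -0.0692, 0.0982]
ee_rot: [[-0.976, 0.219, -0.002], [0.219, 0.976, 0.002], [0.002, 0.001, -1.0]]
contact_force: [-0.4, -0.2, 0.8]
finger_gap: 0.0004
```

```bash
python3 arc.py .0965 -102; python3 - <<'E'
from h import *
im=r.read_camera("side")[:,:,::-1]
a=np.clip((im[165:265,250:370].astype(float)-50)*1.6,0,255).astype(np.uint8)
cv2.imwrite("pics/c11.png",cv2.resize(a,(720,600),interpolation=cv2.INTER_CUBIC))
im=r.read_camera("wrist")[:,:,::-1];cv2.imwrite("pics/w11.png",im)
E
```

```text
12.3 [ 0.539  -0.0692  0.0982] r 0.08891897681000006 ang -101.88728054244251 F [-0.4041 -0.1603  0.8066]
turn [ 0.0024 -0.0037  0.0022]
-102 [ 0.0014 -0.0007  0.0138]
```

View pics/c11.png

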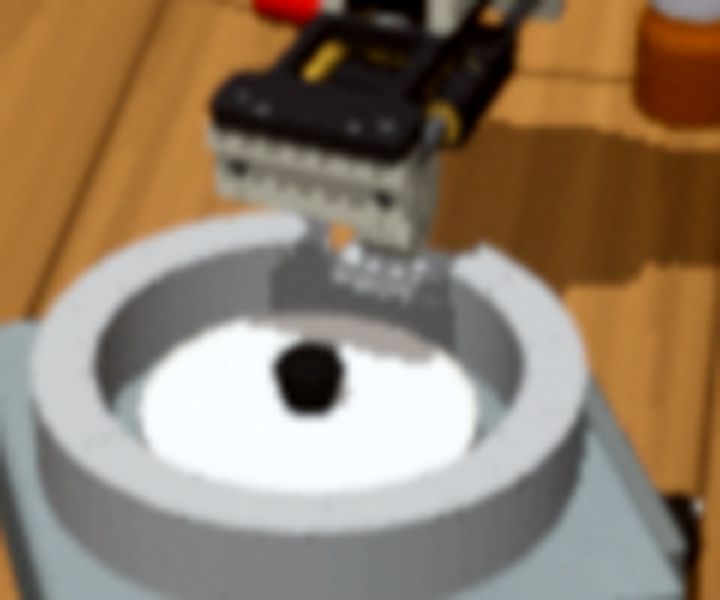

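View pics/w11.png

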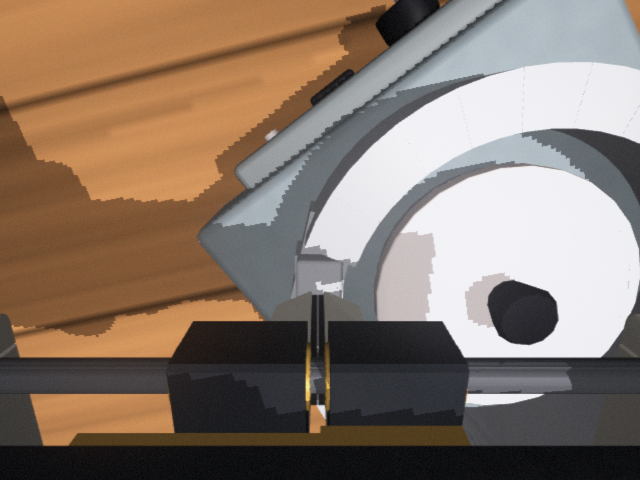

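The fingertip is inside the notch, over the key (side view crop (385, 250)). In the wrist view it is clear of the lid edge. Pressing now.

Request:
{"name": "servo_tool", "arguments": {
  "increments": "0 0 0.01 0 0 0;0 0 0.02 0 0 0;0 0 0.03 0 0 0;0 0 0.03 0 0 0"
}}

```text
time: 12.9
position: [0.5391, -0.0692, 0.0947]
ee_rot: [[-0.976, 0.219, -0.001], [0.219, 0.976, 0.002], [0.002, 0.001, -1.0]]
contact_force: [-0.3, -0.6, 0.6]
finger_gap: 0.0002
```

Request:
{"name": "servo_tool", "arguments": {
  "increments": "0 0 0.01 0 0 0;0 0 0.02 0 0 0;0 0 0.03 0 0 0;0 0 0.03 0 0 0"
}}

```text
time: 13.4
position: [0.539, -0.0691, 0.0908]
ee_rot: [[-0.976, 0.219, -0.002], [0.219, 0.976, 0.002], [0.002, 0.001, -1.0]]
contact_force: [0.5, 0.3, 0.1]
finger_gap: 0.0009
```

```bash
python3 - <<'E'
from h import *
im=r.read_camera("side")[:,:,::-1]
a=np.clip((im[165:265,250:370].astype(float)-50)*1.6,0,255).astype(np.uint8)
cv2.imwrite("pics/c12.png",cv2.resize(a,(720,600),interpolation=cv2.INTER_CUBIC))
im=r.read_camera("wrist")[:,:,::-1]
a=np.clip(im[200:400,200:480].astype(float)*.75,0,255).astype(np.uint8)
cv2.imwrite("pics/w12.png",cv2.resize(a,(784,560),interpolation=cv2.INTER_CUBIC))
print(r.state()['contact_force'],r.state()['joint_torque'])
E
```

```text
[-0.0576  0.3273 -0.0708] [  0.0322 -58.0983   6.7118 -23.3588   0.037    0.0933   0.0015]
```

View pics/c12.png

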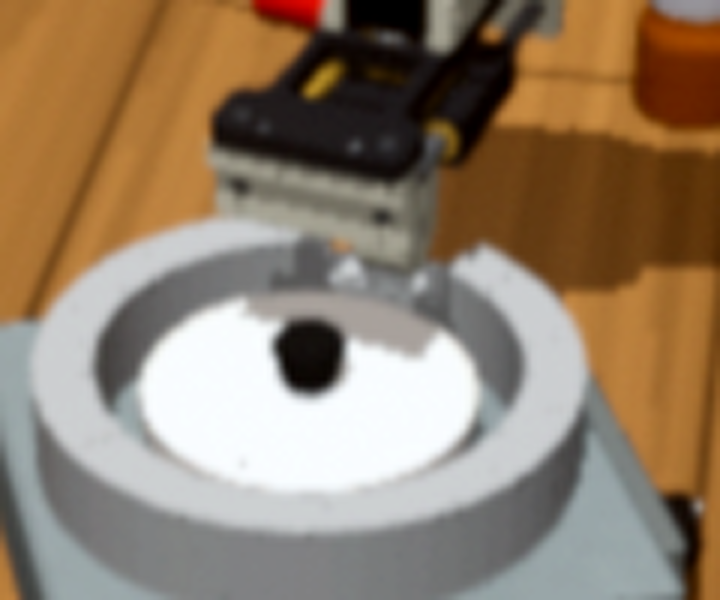

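View pics/w12.png

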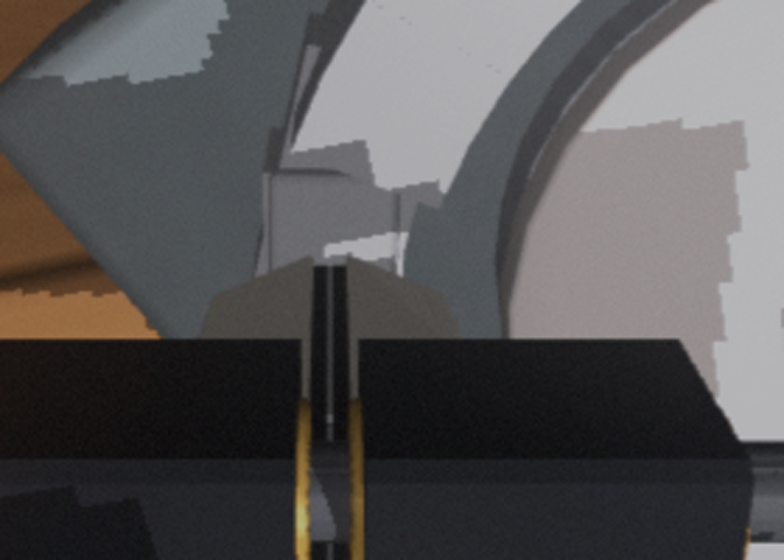

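The lid has risen: the knob moved up about 4 px in the side view, roughly 10 mm. The key is therefore around 5.7 mm down, and I'll press it to its stop.

Request:
{"name": "servo_tool", "arguments": {
  "increments": "0 0 0.006 0 0 0;0 0 0.012 0 0 0;0 0 0.016 0 0 0;0 0 0.016 0 0 0"
}}

```text
time: 14.0
position: [0.5391, -0.0692, 0.0895]
ee_rot: [[-0.976, 0.219, -0.001], [0.219, 0.976, 0.002], [0.002, 0.002, -1.0]]
contact_force: [-2.4, -0.9, 8.9]
finger_gap: 0.0
```

Hard stop felt: z stays at 0.0895 with 8.9 N. I'll press slightly more, then retreat straight up.

Request:
{"name": "servo_tool", "arguments": {
  "increments": "0 0 0.004 0 0 0;0 0 0.006 0 0 0;0 0 0.006 0 0 0"
}}

```text
time: 14.38
position: [0.5392, -0.0692, 0.0895]
ee_rot: [[-0.976, 0.219, -0.001], [0.219, 0.976, 0.002], [0.001, 0.002, -1.0]]
contact_force: [-4.0, 0.5, 11.6]
finger_gap: 0.0003
```

Request:
{"name": "servo_tool", "arguments": {
  "increments": "0 0 -0.1 0 0 0;0 0 -0.3 0 0 0;0 0 -0.6 0 0 0;0 0 -0.9 0 0 0;0 0 -0.9 0 0 0"
}}

```text
time: 15.0
position: [0.541, -0.0697, 0.2005]
ee_rot: [[-0.976, 0.219, 0.004], [0.219, 0.976, 0.003], [-0.004, 0.003, -1.0]]
contact_force: [0.5, 0.3, -0.3]
finger_gap: 0.0009
```

Request:
{"name": "servo_tool", "arguments": {
  "increments": "0.3 -0.3 0 0 0 0;0.6 -0.6 0 0 0 0;0.9 -0.9 0 0 0 0;0.9 -0.9 0 0 0 0;0.9 -0.9 0 0 0 0"
}}

```text
time: 15.62
position: [0.4123, -0.151, 0.1997]
ee_rot: [[-0.976, 0.219, 0.005], [0.219, 0.976, 0.003], [-0.004, 0.004, -1.0]]
contact_force: [0.8, 1.4, -0.1]
finger_gap: 0.0003
```

```bash
python3 arc.py .2 -102; python3 - <<'E'
from h import *
im=r.read_camera("side")[:,:,::-1];cv2.imwrite("pics/s13.png",im)
a=im[165:265,250:370]
cv2.imwrite("pics/c13.png",cv2.resize(a,(720,600),interpolation=cv2.INTER_CUBIC))
E
```

```text
15.625 [ 0.4123 -0.151   0.1997] r 0.2225019578021123 ang -130.66403222803385 F [ 0.7967  1.4238 -0.1185]
turn [0.0074 0.0077 0.0017]
-102 [-0.8791  0.8955  0.0043]
```

View pics/c13.png

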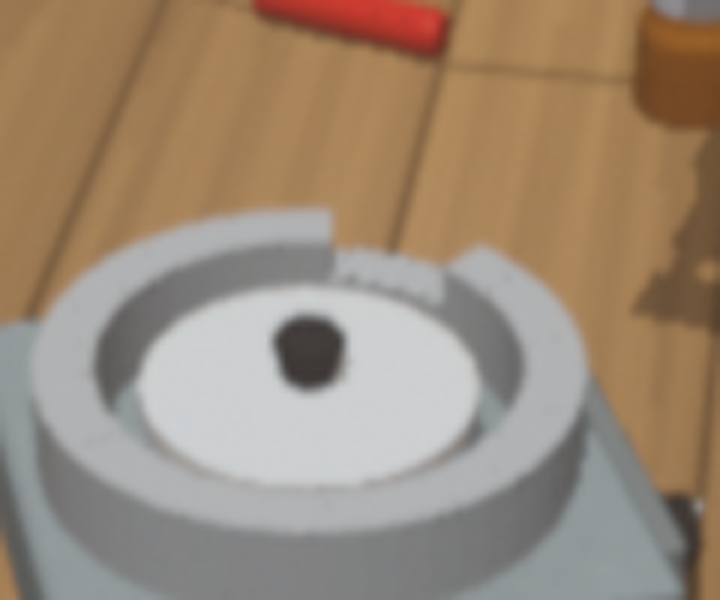

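View pics/s13.png

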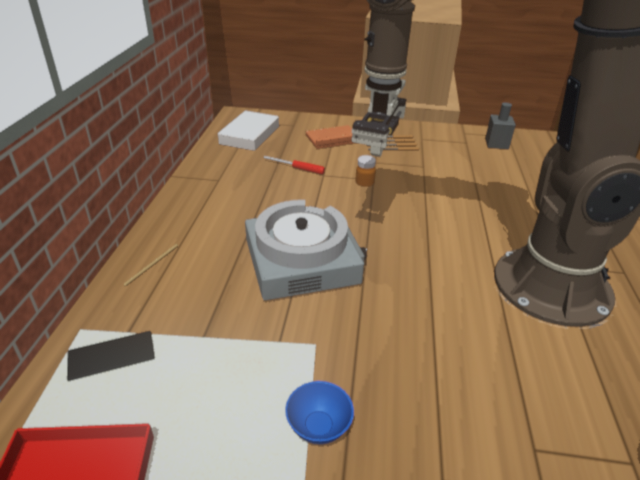

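The lid is up: the knob is at row 224, was 228, and 12 mm predicts about 4.4 px. The key sits low in the notch, and the bowl, jar and screwdriver are unmoved. Handing in.

```bash
python3 -c "
from bench import r
print(r.close_job())"
```

```text
the job is handed in; nothing more can be done
None
```

I pressed the release key fully down, the lid popped up, and I handed the job in; no verdict came back.

- **Sweep:** With the fingers shut, I set the tip on the rim within about 1 mm of the start point. I ran it anticlockwise until the force dropped to zero at about 42° from the start. That agrees with the notch centre I saw in the pictures, about 54° from the start.
- **Key:** I pressed at the notch centre until it hit a hard stop, reading 9 to 12 N with no further travel. The tip ended 16 mm below the rim. I then lifted straight up and moved away.
- **Lid:** In the last side picture the knob is about 4.3 px higher, which fits the full 12 mm.
- **Bystanders and clearance:** By eye, the bowl, jar and screwdriver look unmoved in the last side picture. The gripper is about 0.2 m clear of the machine, and the force reading there was about noise level (up to 1.4 N).

**What disagreed:**
- **Finger length:** The shut fingertips touched the rim about 26 mm lower in TCP height than the stated nose length predicts. The pictures also showed shorter fingers, so I worked from the felt rim height.
- **Contact force at the start:** First contact was firmer than I meant, peaking at 43 N at the fingertips. That is above the 40 N limit for the arm and gripper body, but the moment reading put the contact at the fingertips.
- **Force during the press:** The end-of-move force readings were near zero until the stop, though the pictures showed the lid rising.

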